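# Open the dust-filter box

## Task

On the grey dust-filter box, press the orange snap tab down until the blue cover springs loose, then gently push the cover along its rails, away from its seat, until the filter well is completely uncovered and the cover lies flat on the empty deck beside it. Push only, never pinch or lift the cover; leave the filter in its well and everything else where it stands, and finish with the hand clear.

Things in the scene. Friction and masses are not known exactly. Their poses are not given: they have to be found in the camera images.
- filter_box: Grey filter box fixed to the table. Origin on the table under the middle of the cover's track. Own axes (mm, used in all entries of the box): z up, +y = the way the cover slides off, -x = front, with the tab. Spans x -140 to 75, y -150 to 150; flat top (deck, front ledge) at z 90. Two aluminium rails 7 high at x = +-56.5 to 62 guide the cover along y. Dark end bars 14 high beyond y = +-140.
- well (a point): middle of the mouth of the square filter well, in the box's top at x 0, y -75, z 90; opening 80 x 80 mm (x -40 to 40, y -115 to -35), 60 mm deep; covered at first
- deck (a point): middle of the empty landing deck, at x 0, y 60, z 90 of the box: flat, between the rails, ending at the stop bar (y 140)
- cover: Loose blue cover, 0.2 kg, plate 110 x 110 x 14 mm; origin at the centre of its underside, axes as the box's. Latched: at x 0, y -75, z 90 of the box. The well is clear of it from y = 20 on; it meets the stop bar at y = 85. A small ear on its -x side (x -75 to -55, y 12 to 20) hooks behind the tab's tooth. Once let go, a sprung plunger (5 to 3 N) shoves it 18 mm towards +y.
- rib_top (a point): middle of the top of the white rib across the cover's top (70 mm along x, 10 thick along y, 20 high, standing on the 14 mm plate), at x 0, y -25, z 34 of the cover; push its -y face
- tab_top (a point): middle of the top of the orange tab's pad, 30 x 30 mm, on the front ledge at x -115, y -52, z 106 of the box when out; moves with the tab. A narrow arm joins the pad to the tooth beside the cover (x -76 to -64). Keep the fingers on the pad, clear of the cover's edge, so that the ear can pass.
- tab (a joint): how far the tab is pressed down, m: 0 = out, 0.009 = fully in. Sprung, 3 N at 0 to 6 N at 0.009, plus up to about 4 N of rubbing while the cover is latched. The cover is let go at about 0.005; released, the tab springs back out behind the cover's ear and the cover stays loose.
- filter: white pleated filter, 72 x 72 x 43 mm, lying loose in the well, its top 17 mm below the deck; origin at the centre of its underside; hidden by the cover at first
- glaze_pot: small glaze jar, 32 mm across, 40 mm tall, standing at the +y end of the filter box's front ledge; bystander; origin at the middle of the underside
- mug: blue mug, 80 mm across, 90 mm tall; bystander; origin at the middle of the underside
- vase: small terracotta vase, 90 mm across, 125 mm tall; bystander; origin at the middle of the underside
- glaze_bottle: white bottle with a brown label, 64 mm across, 150 mm tall; bystander; origin at the middle of the underside
- bowl: terracotta bowl, 110 mm across, 50 mm tall; bystander; origin at the middle of the underside
- brush: brush lying on the table, along its own x; bystander; origin on the underside
- kiln_prop: white cylinder, 40 mm across, 60 mm tall; bystander; origin at the middle of the underside
Mind the look-alikes: they are no part of the job. Several things have the shape of the cover; the one meant has the colours described above.

How it is judged:
On the way, in this order (a step that is already met when the one before it is completed fails the run):
1. the tab is pressed in and the cover has sprung loose (value of joint tab above 0.003 m and y of cover in the frame of filter_box above -0.067 m and z of cover in the frame of filter_box below 0.096 m), for 0.05 s.
2. the cover is pushed off its seat and the well is uncovered (y of cover in the frame of filter_box above 0.018 m and z of cover in the frame of filter_box below 0.096 m), for 0.05 s.
At the end, for the whole second after the job is handed in: The cover lies at rest, flat (within 0.06 rad and 4 mm) and between its rails (within 6 mm) on the empty deck, its centre at y = 18 to 90 mm of the box so that the well is uncovered; the tab has sprung back (under 3 mm) and the filter is within 6 mm of where it was (y of cover in the frame of filter_box between 0.018 and 0.09 m and x of cover in the frame of filter_box between -0.006 and 0.006 m and z of cover in the frame of filter_box between 0.086 and 0.094 m and angle between cover's own z axis and vertical below 0.06 rad and linear speed of cover below 0.01 m/s and value of joint tab below 0.003 m and distance of filter from where it was at the start of the episode below 0.006 m); the robot touches nothing.
It fails at once if the cover is lifted more than 12 mm off the deck or tipped (z of cover in the frame of filter_box above 0.102 m or angle between cover's own z axis and vertical above 0.3 rad).
It fails at once if the cover is pinched or shoved hard: the fingers bear on it with more than 30 N (contact force between the fingers and cover above 30 N).
It fails at once if the filter is shifted more than 6 mm (distance of filter from where it was at the start of the episode above 0.006 m).
It fails at once if a bystander is moved more than 15 mm (distance of any of glaze_pot, mug, vase, glaze_bottle, bowl, brush, kiln_prop from where it was at the start of the episode above 0.015 m).
It also fails if it takes over 35 s, if anything falls off the work surface, if the arm or the gripper's body presses on something with over 40 N, if the wrist force passes 120 N, or if a joint passes its speed limit or range.

## Robot

A 6-joint arm with a two-finger parallel gripper is mounted at the origin on the work surface. World frame = base frame: x ahead of the robot, y to its left, z up, the work surface at z = 0. Lengths are in m, angles in rad, forces in N, time in s.
With the tool pointing down it reaches from about 0.375 to 0.825 m from the base axis. Payload 5.5 kg.
Tool frame: the origin (TCP) lies at the very end of the fingers, on their centre line; the grasp point (between the pads) lies 19 mm behind it; z points along the fingers, y is the line along which they close (so a half turn about z gives the same grasp; the last joint's range is limited). The gripper opens to 85 mm and grips with 20 to 120 N. Pads are 22 mm wide; open, the fingers measure 114 mm over their backs; the gripper's body (76 mm by 85 mm) begins 54 mm behind the grasp point. The pads swing forward as they close: fully open they stand 13 mm farther back than shut.
Start: joints at [-1.233, 0.314, -0.047, 1.21, 0, 1.571], TCP at [0.199, -0.566, 0.231] pointing down, gripper open.
Joint ranges: [-2.67, 2.67], [-0.69, 1.73], [-1.03, 1.25], [-2.08, 2.16], [-1.42, 1.45], [-3.14, 3.14]. Speed limits (rad/s): [2.39, 2.39, 3.01, 3.14, 3.14, 3.14].

## Interface

Orientations are given as a 3x3 rotation matrix whose columns are the frame's x, y, z axes.
In Python, from station import bot, capture, ticket, nets gives the robot as it stands.
- The arm moves only by the tool drive_tool, never from a script. Its argument "targets" is a list of rows, each a list of 7 numbers: the shift along the world's x, y, z in cm, then the turn, a rotation vector about the world's x, y, z in degrees, then the finger opening in cm, from 0 to 8.54. A call has 1 to 8 rows; each row is the pose to reach, as a shift and turn from the pose commanded when the call began; what a row does not reach only later rows make up. A row lasts 1/8 s, in which the tool goes at most 62.5 mm and 10.7 degrees, less where a joint would pass 70% of its speed; a pose out of reach is approached as far as the arm can. A call with a gripper value outside its range is refused whole. The fingers move at their own pace and stop on an object; "squeeze" is the grip in N (left out, the last holds). Time passes only in rows, so rows that repeat a pose let the fingers close. It gives the time, the measured TCP pose, the force, the opening and the grip force at its end, in the units of the state.
- bot.get_state(): the state, without advancing time (a new reading comes with each control period).
- capture(name): name is "side" or "top" or "wrist"; returns a dict with "pixels" (400x640x3 uint8, red, green, blue), "z_map" (400x640 float32, m along the optical axis (not along the pixel's ray), 0 where there is no reading), "fx", "fy", "cx", "cy" (pixels), "extrinsics" (4x4, takes a point from world to camera coordinates). Camera axes: x right, y down, z forward; pixel columns grow to the right and rows downward; lengths in m; the calibration is good to about 2 mm. A picture is of the moment at which its call begins.
- ticket.hand_in(): hands the job in; it is judged then, once.
Trained networks look in a picture, given as the dict that the camera call returned (one of the last four; its "shot" number tells which), for a name from the list of things; names that differ only in an ending like _2 or _b are one class to them, and where a whole thing is asked for, a point or a joint stands for the part that bears it (a point fixed in the world has none). Each returns a list of dicts, best first, with "conf" (0 to 1); they miss things now and then, are a little off and sometimes report something else, mostly with a low value. They report only what shows in the picture. A call takes as long as a camera call. They do not tell look-alikes from the thing itself.
- nets.find_in(picture, label): "centre" ([column, row] in pixels, amid what is visible of it).
- nets.tip_of(picture, label): "centre" ([column, row] in pixels: a listed point, or the origin of a listed thing).
The state is a dict: "time": time; "joint_pos": joint angles; "qd": joint speeds; "tau": joint torques, N m; "tool_pos": TCP position; "tcp_rot": TCP orientation; "wrist_force": force on the tool from outside, world axes, zero at the start; "ft_torque": the same for the moment, N m; "width": finger opening in m; "gripper_force": force on a finger pad.
Only numpy, scipy, OpenCV 4.12 (cv2) and the standard library are available. Lean on these libraries where they do the work, as an engineer would, in place of code of your own. Each camera call takes 0.05 s, during which the arm holds its last target. There are 200 camera calls.

## Working session

There is one attempt and no reset: what is moved stays moved. The work goes in short steps, Python scripts to look and compute and a tool call to move; the robot and the scene stay as the last step left them, time stands still between calls to the robot, and variables do not carry over. Pictures are saved under pics/ and viewed, at most 10 in all, crops included, and the job is handed in when it is done.

Besides the shell and the picture viewer there is one more tool, called after ">>>" by a JSON object that holds its "name" and its "arguments", one argument or row to a line. drive_tool: Moves the arm, as the interface text tells. Its arguments: {"type":"object","properties":{"targets":{"type":"array","items":{"type":"array","items":{"type":"number"}}},"squeeze":{"type":"number"}},"required":["targets"]}

```bash
mkdir -p pics; cat > h.py <<'E'
import numpy as np,cv2
from station import bot,capture,ticket,nets
def save(p,n): cv2.imwrite('pics/'+n,cv2.cvtColor(p['pixels'],cv2.COLOR_RGB2BGR))
def world(p,uv,z=None):
    u,v=uv; E=np.array(p['extrinsics']); R,t=E[:3,:3],E[:3,3]
    ray=np.array([(u-p['cx'])/p['fx'],(v-p['cy'])/p['fy'],1.])
    if z is None:
        d=p['z_map'][int(round(v)),int(round(u))]; return R.T@(ray*d-t)
    o=-R.T@t; r=R.T@ray; return o+r*(z-o[2])/r[2]
E
python3 - <<'E'
from h import *
ims=[]
for c in('top','side'):
    p=capture(c); ims.append(p['pixels']); save(p,c+'1.png')
    for l in('tab_top','rib_top','deck','cover','filter_box','glaze_pot'):
        for r in nets.tip_of(p,l)[:3]: print(c,l,np.round(r['centre']),round(r['conf'],2),world(p,r['centre']).round(3))
print(bot.get_state())
E
```

```text
top tab_top [302. 187.] 0.69 [0.493 0.044 0.106]
top rib_top [372. 193.] 0.79 [ 0.494 -0.192  0.014]
top rib_top [327. 156.] 0.74 [ 0.594 -0.033  0.12 ]
top rib_top [278. 147.] 0.66 [0.63  0.13  0.094]
top deck [277. 146.] 0.92 [0.633 0.134 0.09 ]
top cover [381. 142.] 0.91 [ 0.683 -0.226  0.013]
top cover [318. 156.] 0.62 [ 0.598 -0.005  0.106]
top cover [383. 198.] 0.58 [ 0.479 -0.233  0.013]
top filter_box [297. 160.] 0.96 [0.588 0.065 0.094]
top glaze_pot [258. 175.] 0.56 [0.526 0.185 0.13 ]
top glaze_pot [304. 161.] 0.29 [0.582 0.043 0.104]
top glaze_pot [197. 159.] 0.19 [0.588 0.401 0.083]
side tab_top [300. 207.] 0.7 [0.483 0.038 0.106]
side rib_top [340. 173.] 0.95 [ 0.515 -0.24   0.01 ]
side rib_top [280. 174.] 0.58 [ 0.596 -0.028  0.122]
side rib_top [301. 148.] 0.57 [ 0.697 -0.284  0.011]
side deck [239. 210.] 0.92 [0.622 0.123 0.087]
side cover [349. 181.] 0.79 [ 0.47  -0.219  0.013]
side cover [276. 186.] 0.78 [0.586 0.004 0.105]
side cover [299. 161.] 0.69 [ 0.662 -0.221  0.011]
side filter_box [260. 220.] 0.66 [0.552 0.122 0.088]
side glaze_pot [250. 241.] 0.53 [0.518 0.203 0.109]
{'time': 0.7, 'joint_pos': array([-1.23298342e+00,  3.13480071e-01, -4.71088036e-02,  1.21020544e+00,
        1.49518702e-05,  1.57076567e+00]), 'qd': array([-0.00120672, -0.00031974, -0.00034052,  0.00018977,  0.00096397,
        0.0007357 ]), 'tau': array([ 1.51570894e-03, -5.39287806e+01,  3.39983046e+01,  1.54613241e-03,
        2.40997151e-04,  5.57193289e-06]), 'tool_pos': array([ 0.19885578, -0.56607738,  0.23130758]), 'tcp_rot': array([[ 9.43471618e-01,  3.31453323e-01,  1.47737482e-05],
       [ 3.31453323e-01, -9.43471618e-01,  3.05682971e-06],
       [ 1.49518085e-05,  2.01277587e-06, -1.00000000e+00]]), 'wrist_force': array([-0.59761314,  0.44322282,  0.78215937]), 'ft_torque': array([-0.04984871, -0.00404722, -0.01829637]), 'gripper_force': 0.0, 'width': 0.08555561863526263}
```

View pics/top1.png

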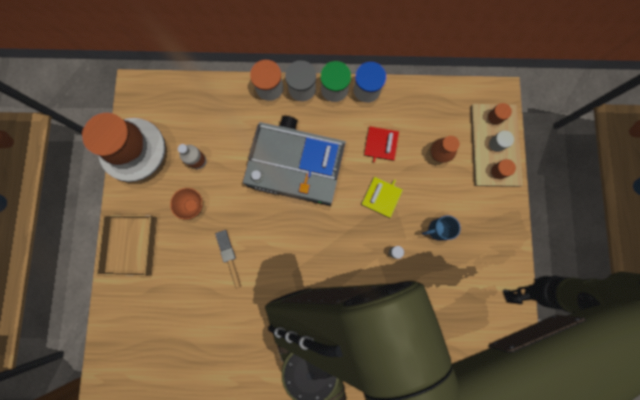

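View pics/side1.png

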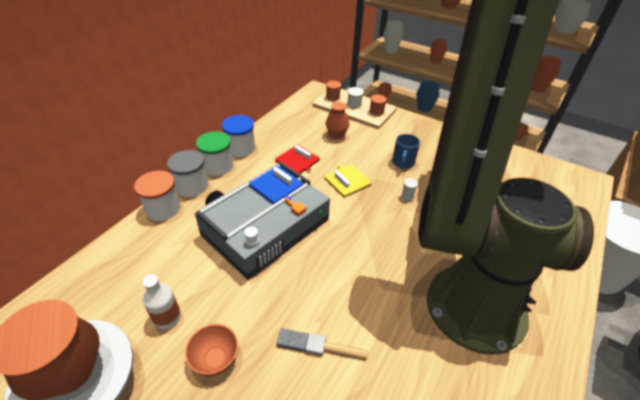

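The blue cover on the grey box is at about (320,157) in the top view and the orange tab at (304,186). The red and yellow plates are look-alikes, and the glaze pot is at (256,175). Box yaw is about -13 to -16°. I'll move above the tab for a wrist view.

>>> {"name": "drive_tool", "arguments": {
  "targets": [
    [2,4,4,0,0,-4,0],
    [5,9,8,0,0,-8,0],
    [8,14,10,0,0,-12,0],
    [11,19,10,0,0,-16,0],
    [14,24,10,0,0,-20,0],
    [16.5,29,10,0,0,-24,0],
    [19,34,10,0,0,-28,0],
    [21,39,10,0,0,-32,0]
  ]
}}

```text
time: 1.7
tool_pos: [0.4096, -0.1744, 0.3315]
tcp_rot: [[0.975, -0.221, 0.001], [-0.221, -0.975, -0.0], [0.001, 0.0, -1.0]]
wrist_force: [0.4, -0.3, 0.4]
width: 0.0003
gripper_force: 0.0
```

>>> {"name": "drive_tool", "arguments": {
  "targets": [
    [2,5,0,0,0,-1,0],
    [4,10,0,0,0,-2,0],
    [6,14,0,0,0,-2,0],
    [7,16,0,0,0,-2,0],
    [7,16,0,0,0,-2,0],
    [7,16,0,0,0,-2,0]
  ]
}}

```text
time: 2.45
tool_pos: [0.4686, -0.071, 0.3312]
tcp_rot: [[0.983, -0.182, 0.007], [-0.182, -0.982, 0.048], [-0.002, -0.048, -0.999]]
wrist_force: [-0.0, -0.1, 0.3]
width: -0.0002
gripper_force: 0.0
```

```bash
python3 - <<'E'
from h import *
p=capture('wrist'); save(p,'w1.png')
print(p['extrinsics'])
for l in('tab_top','rib_top','deck','cover','filter_box'):
    for r in nets.tip_of(p,l)[:2]: print(l,np.round(r['centre']),round(r['conf'],2),world(p,r['centre']).round(4))
hsv=cv2.cvtColor(p['pixels'],cv2.COLOR_RGB2HSV)
for n,lo,hi in(('blue',(105,120,50),(125,255,255)),('orange',(5,150,100),(22,255,255))):
    m=cv2.inRange(hsv,lo,hi); k,lab,st,ce=cv2.connectedComponentsWithStats(m)
    for i in range(1,k):
        if st[i,4]<150: continue
        v,u=np.nonzero(lab==i); W=np.array([world(p,(a,b)) for a,b in zip(u,v)]); 
        z=np.median(W[:,2]); rct=cv2.minAreaRect(W[abs(W[:,2]-z)<.004][:,:2].astype(np.float32)*1000)
        print(n,st[i],z.round(4),rct)
s=bot.get_state(); print(s['tool_pos'],s['tcp_rot'],s['wrist_force'],s['time'],s['joint_pos'])
E
```

```text
[[-0.18190763 -0.98214604 -0.04794539  0.03059695]
 [-0.93770701  0.15858652  0.30912113  0.38026421]
 [-0.29599861  0.10119022 -0.94981333  0.61959162]
 [ 0.          0.          0.          1.        ]]
tab_top [241. 168.] 0.86 [0.4873 0.0349 0.1045]
tab_top [124. 156.] 0.66 [0.5285 0.1769 0.1081]
rib_top [424. 122.] 0.92 [ 0.4955 -0.2119  0.033 ]
rib_top [270.  65.] 0.63 [ 0.5943 -0.0313  0.1225]
deck [148.  65.] 0.64 [0.6267 0.1188 0.089 ]
deck [125. 157.] 0.59 [0.5264 0.1776 0.1068]
cover [259.  67.] 0.77 [ 0.5973 -0.0154  0.1035]
cover [432. 127.] 0.57 [ 0.4835 -0.2279  0.0138]
blue [ 202   12  100  120 8918] 0.1029 ((590.126220703125, -7.054656982421875), (109.5564956665039, 127.50446319580078), 78.23112487792969)
orange [228 140  23  36 488] 0.1046 ((500.26141357421875, 34.16858673095703), (27.47140121459961, 43.30181884765625), 75.43505096435547)
[ 0.46860512 -0.07063111  0.33143482] [[ 0.98338635 -0.1813797   0.00725893]
 [-0.18151802 -0.98221443  0.04802103]
 [-0.00158021 -0.04854086 -0.99881995]] [0.70173865 0.45408645 0.23064059] 2.75 [-0.18349933  0.05232003 -0.13934493  1.38075868  0.04855844  3.1406223 ]
```

View pics/w1.png

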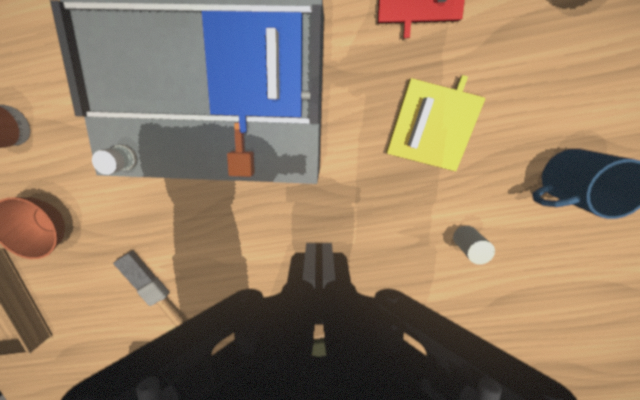

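Wrist view: cover at (252,65), tab pad (240,163), glaze pot (110,160); the other plates are red and yellow. Joint 6 hit its limit, so I'll turn the tool the other way, with tool x along box +y. That orientation works for both the press and the push.

>>> {"name": "drive_tool", "arguments": {
  "targets": [
    [0,0,0,0,0,10,0],
    [0,0,0,0,0,20,0],
    [0,0,0,0,0,30,0],
    [0,0,0,0,0,40,0],
    [0,0,0,0,0,50,0],
    [0,0,0,0,0,60,0],
    [0,0,0,0,0,70,0],
    [0,0,0,0,0,80,0]
  ]
}}

```text
time: 3.75
tool_pos: [0.4687, -0.0704, 0.3314]
tcp_rot: [[0.344, 0.938, -0.046], [0.939, -0.343, 0.015], [-0.002, -0.049, -0.999]]
wrist_force: [0.1, -0.1, -0.2]
width: -0.0
gripper_force: 0.0
```

```bash
python3 - <<'E'
from h import *
s=bot.get_state(); print(s['tool_pos'],s['tcp_rot'],s['time'],s['joint_pos'])
p=capture('wrist'); save(p,'w2.png')
for l in('tab_top','rib_top','deck','glaze_pot'):
    for r in nets.tip_of(p,l)[:2]: print(l,np.round(r['centre']),round(r['conf'],2),world(p,r['centre']).round(4))
hsv=cv2.cvtColor(p['pixels'],cv2.COLOR_RGB2HSV)
v,u=np.mgrid[0:400,0:640]; d=p['z_map']; E=np.array(p['extrinsics'])
C=np.stack([(u-p['cx'])/p['fx']*d,(v-p['cy'])/p['fy']*d,d],-1); W=(C-E[:3,3])@E[:3,:3]
m=(cv2.inRange(hsv,(105,120,40),(125,255,255))>0)&(abs(W[...,2]-.104)<.006)&(W[...,1]<.1)&(W[...,1]>-.1)
a=np.radians(-12)
for er in(0,1):
    mm=cv2.morphologyEx(m.astype(np.uint8),cv2.MORPH_OPEN,np.ones((17,17))) if er else m.astype(np.uint8)
    P=W[mm>0]; print(len(P),P[:,2].mean(),cv2.minAreaRect(P[:,:2].astype(np.float32)*1000))
m=(cv2.inRange(hsv,(5,150,60),(22,255,255))>0)&(abs(W[...,2]-.106)<.006)
P=W[m]; print('tab',len(P),np.median(P[:,2]),cv2.minAreaRect(P[:,:2].astype(np.float32)*1000))
# box top outline z~.09
m=((W[...,2]>.08)&(W[...,2]<.112)&(W[...,0]>.4)&(W[...,0]<.8)&(W[...,1]>-.15)&(W[...,1]<.3)).astype(np.uint8)
P=W[m>0]; print('box',len(P),cv2.minAreaRect(P[:,:2].astype(np.float32)*1000))
E
```

```text
[ 0.46871611 -0.07042962  0.33135577] [[ 0.3436984   0.93794045 -0.04625062]
 [ 0.93907839 -0.3433742   0.01503104]
 [-0.00178305 -0.0485991  -0.99881677]] 3.75 [-0.15454333  0.09430194 -0.09429836  1.43022905  0.00773267  1.76696358]
tab_top [318.  74.] 0.85 [0.4952 0.0346 0.1041]
rib_top [377. 233.] 0.73 [ 0.501  -0.211   0.0324]
rib_top [495. 225.] 0.64 [ 0.6755 -0.2557  0.0335]
glaze_pot [275. 286.] 0.2 [ 0.3055 -0.2558  0.0221]
9002 0.1030749484704405 ((588.955810546875, -4.6860198974609375), (108.34367370605469, 126.63079071044922), 79.05326080322266)
6658 0.10308291767540999 ((598.0971069335938, -6.796974182128906), (107.83744812011719, 105.71720123291016), 77.80142974853516)
tab 796 0.10458604406578476 ((576.0030517578125, -177.92532348632812), (60.26605224609375, 497.8180847167969), 18.598066329956055)
box 26972 ((570.8651733398438, 10.817283630371094), (177.5529327392578, 216.03579711914062), 77.70519256591797)
```

View pics/w2.png

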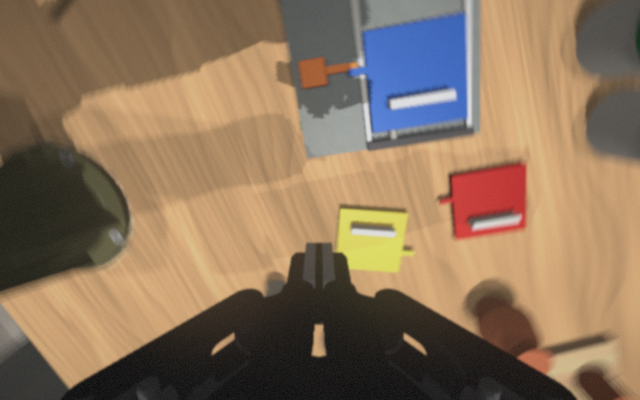

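>>> {"name": "drive_tool", "arguments": {
  "targets": [
    [0.6,2.7,-2,-0.3,-0.9,2.5,0],
    [1.2,5.4,-5,-0.6,-1.8,5,0],
    [1.8,8.1,-8,-0.9,-2.65,8,0],
    [2.2,10.8,-11,-0.9,-2.65,8,0],
    [2.2,10.8,-13,-0.9,-2.65,8,0],
    [2.2,10.8,-13,-0.9,-2.65,8,0]
  ]
}}

```text
time: 4.75
tool_pos: [0.4895, 0.0378, 0.2]
tcp_rot: [[0.216, 0.976, -0.004], [0.976, -0.216, -0.004], [-0.005, -0.003, -1.0]]
wrist_force: [-0.6, 0.6, -0.1]
width: 0.0001
gripper_force: 0.0
```

```bash
python3 - <<'E'
from h import *
s=bot.get_state(); print(s['tool_pos'],s['tcp_rot'],s['time'],s['joint_pos'],s['wrist_force'])
p=capture('wrist'); save(p,'w3.png')
for l in('tab_top','rib_top','deck','glaze_pot'):
    for r in nets.tip_of(p,l)[:2]: print(l,np.round(r['centre']),round(r['conf'],2),world(p,r['centre']).round(4))
hsv=cv2.cvtColor(p['pixels'],cv2.COLOR_RGB2HSV)
v,u=np.mgrid[0:400,0:640]; d=p['z_map']; E=np.array(p['extrinsics'])
C=np.stack([(u-p['cx'])/p['fx']*d,(v-p['cy'])/p['fy']*d,d],-1); W=(C-E[:3,3])@E[:3,:3]
for n,lo,hi in(('blue',(105,120,40),(125,255,255)),('tab',(3,140,60),(22,255,255))):
  m=((cv2.inRange(hsv,lo,hi)>0)&(abs(W[...,2]-.104)<.006)&(np.hypot(W[...,0]-.55,W[...,1])<.15)).astype(np.uint8)
  m=cv2.morphologyEx(m,cv2.MORPH_OPEN,np.ones((21,21)))
  P=W[m>0]; print(n,len(P),P[:,2].mean(),cv2.minAreaRect(P[:,:2].astype(np.float32)*1000))
E
```

```text
[0.48950364 0.03780649 0.19998797] [[ 0.21622424  0.97633655 -0.00374478]
 [ 0.97633252 -0.21623855 -0.00396137]
 [-0.0046774  -0.00279961 -0.99998514]] 4.75 [ 0.07954224  0.1289583  -0.35266946  1.09321631 -0.0036513   1.86830049] [-0.55639501  0.59835825 -0.11296436]
rib_top [462. 261.] 0.81 [ 0.5947 -0.0333  0.1229]
rib_top [506. 360.] 0.81 [0.5421 0.0385 0.2772]
deck [474.  52.] 0.57 [0.6292 0.1232 0.0893]
glaze_pot [461. 260.] 0.62 [ 0.5931 -0.0313  0.1237]
blue 7987 0.10316903020726348 ((602.0205688476562, 5.077598571777344), (84.71659851074219, 110.62699127197266), 79.51296997070312)
tab 690 0.10496179306383488 ((491.6412353515625, 38.196388244628906), (20.038150787353516, 24.35448455810547), 76.60238647460938)
```

View pics/w3.png

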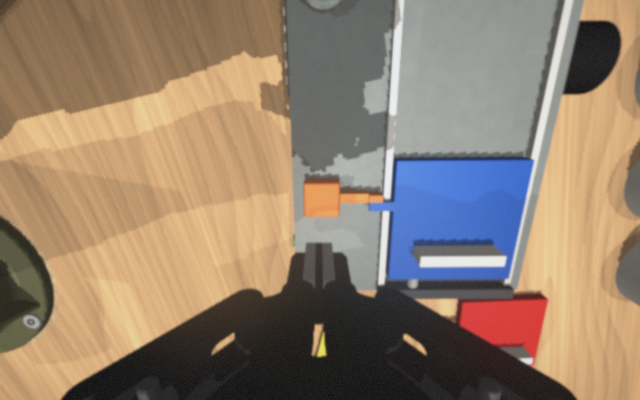

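The tab measured from near is (0.4916, 0.0382, 0.105), seen at pixel (321,199), and the fingers are over it. Pressing.

>>> {"name": "drive_tool", "arguments": {
  "targets": [
    [0.2,0,-3,0,0,0,0],
    [0.2,0,-6,0,0,0,0],
    [0.2,0,-8.5,0,0,0,0],
    [0.2,0,-9.3,0,0,0,0],
    [0.2,0,-9.7,0,0,0,0],
    [0.2,0,-10,0,0,0,0],
    [0.2,0,-10.1,0,0,0,0],
    [0.2,0,-10.1,0,0,0,0]
  ]
}}

```text
time: 6.0
tool_pos: [0.4933, 0.0376, 0.1011]
tcp_rot: [[0.215, 0.977, 0.001], [0.977, -0.215, -0.004], [-0.004, 0.001, -1.0]]
wrist_force: [-1.7, -1.5, 4.6]
width: -0.0003
gripper_force: 2.2
```

```bash
python3 - <<'E'
from h import *
p=capture('wrist'); save(p,'w4.png')
s=bot.get_state(); print(s['tool_pos'],s['wrist_force'],s['time'])
for r in nets.tip_of(p,'rib_top')[:3]: print(np.round(r['centre']),round(r['conf'],2),world(p,r['centre']).round(4))
E
```

```text
[0.49333269 0.0376189  0.10101785] [-2.392378   -1.36908431  4.82078397] 6.05
[550. 331.] 0.72 [ 0.5987 -0.0158  0.1219]
```

View pics/w4.png

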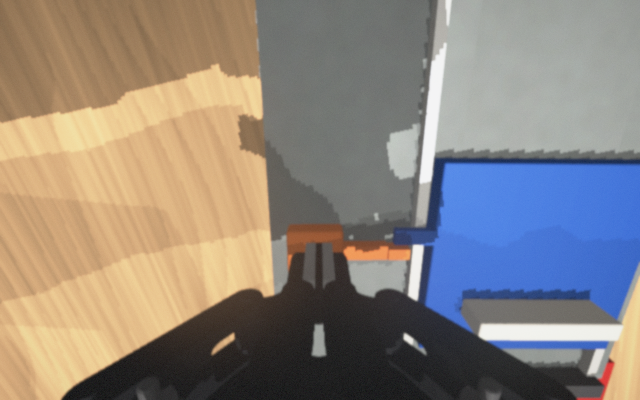

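The cover has sprung about 18 mm, with the rib now at (0.599,-0.016) and the ear past the tooth. I'll lift off and come down behind the rib.

>>> {"name": "drive_tool", "arguments": {
  "targets": [
    [0,0,2.5,0,0,0,0],
    [0,0,6,0,0,0,0],
    [2,-1.5,8,0,0,0,0],
    [5.5,-4,8,0,0,0,0],
    [9,-6.5,8,0,0,0,0],
    [9.9,-7.6,7.5,0,0,0,0],
    [9.9,-7.6,5,0,0,0,0],
    [9.9,-7.6,5,0,0,0,0]
  ]
}}

```text
time: 7.1
tool_pos: [0.5897, -0.038, 0.1481]
tcp_rot: [[0.215, 0.977, -0.005], [0.977, -0.215, -0.003], [-0.004, -0.004, -1.0]]
wrist_force: [-1.0, -0.7, 0.2]
width: 0.0001
gripper_force: 0.0
```

```bash
python3 - <<'E'
from h import *
p=capture('wrist'); save(p,'w5.png')
s=bot.get_state(); print(s['tool_pos'],s['wrist_force'],s['time'])
for l in('rib_top','tab_top'):
  for r in nets.tip_of(p,l)[:3]: print(np.round(r['centre']),round(r['conf'],2),world(p,r['centre']).round(4))
E
```

```text
[ 0.59049854 -0.03794759  0.14944413] [ 0.0300456  -0.78983958 -0.25938099] 7.15
[321. 201.] 0.94 [ 0.5965 -0.0155  0.1242]
[135. 147.] 0.86 [0.492  0.0366 0.1055]
```

View pics/w5.png

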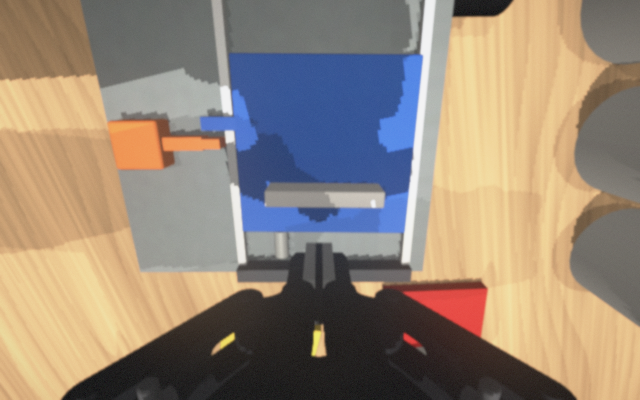

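Centred behind the rib, which is at (321,195). The tab is back out. Descending, then pushing along the rails.

>>> {"name": "drive_tool", "arguments": {
  "targets": [
    [0,0,-2,0,0,0,0],
    [0,0,-3.8,0,0,0,0],
    [0.1,0.4,-3.8,0,0,0,0],
    [0.2,0.8,-3.8,0,0,0,0],
    [0.3,1.3,-3.8,0,0,0,0],
    [0.4,1.9,-3.8,0,0,0,0],
    [0.55,2.5,-3.8,0,0,0,0],
    [0.65,3.1,-3.8,0,0,0,0]
  ]
}}

```text
time: 8.25
tool_pos: [0.5985, -0.007, 0.1125]
tcp_rot: [[0.215, 0.977, -0.0], [0.977, -0.215, -0.004], [-0.004, 0.0, -1.0]]
wrist_force: [-0.4, -2.4, 1.8]
width: -0.0002
gripper_force: 1.2
```

>>> {"name": "drive_tool", "arguments": {
  "targets": [
    [0.2,0.8,0,0,0,0,0],
    [0.4,1.7,0,0,0,0,0],
    [0.55,2.6,0,0,0,0,0],
    [0.75,3.5,0,0,0,0,0],
    [0.95,4.4,0,0,0,0,0],
    [1.15,5.3,0,0,0,0,0],
    [1.35,6.2,0,0,0,0,0],
    [1.5,6.8,0,0,0,0,0]
  ]
}}

```text
time: 9.25
tool_pos: [0.6133, 0.0613, 0.1123]
tcp_rot: [[0.215, 0.977, -0.001], [0.977, -0.215, -0.004], [-0.004, -0.0, -1.0]]
wrist_force: [-0.9, -2.2, 1.4]
width: 0.0001
gripper_force: 1.2
```

>>> {"name": "drive_tool", "arguments": {
  "targets": [
    [0.1,0.5,0,0,0,0,0],
    [0.2,0.9,0,0,0,0,0],
    [0.2,0.9,0,0,0,0,0],
    [0,0,0,0,0,0,0],
    [-0.2,-1,0,0,0,0,0],
    [-0.2,-1,3,0,0,0,0],
    [-0.2,-1,8,0,0,0,0],
    [-0.2,-1,10,0,0,0,0]
  ]
}}

```text
time: 10.25
tool_pos: [0.6125, 0.05, 0.2155]
tcp_rot: [[0.216, 0.976, 0.003], [0.976, -0.216, -0.003], [-0.002, 0.004, -1.0]]
wrist_force: [0.2, 0.4, -0.5]
width: -0.0002
gripper_force: 0.0
```

```bash
python3 - <<'E'
from h import *
p=capture('wrist'); save(p,'w6.png')
s=bot.get_state(); print(s['tool_pos'],s['wrist_force'],s['time'])
for l in('rib_top','tab_top','well','filter'):
  for r in nets.tip_of(p,l)[:2]:
    w=world(p,r['centre']); d=w[:2]-[.5985,-.0075]; print(l,np.round(r['centre']),round(r['conf'],2),w.round(4),'box',[(d@[.977,-.213]).round(4),(d@[.213,.977]-.075).round(4)])
E
```

```text
[0.61327829 0.04999361 0.21734249] [-0.16445345 -0.42523246  1.43801173] 10.3
rib_top [317. 157.] 0.94 [0.6202 0.0856 0.1222] box [np.float64(0.0014), np.float64(0.0206)]
rib_top [191. 235.] 0.25 [0.4912 0.0376 0.1052] box [np.float64(-0.1144), np.float64(-0.0538)]
tab_top [194. 236.] 0.7 [0.4933 0.0356 0.105 ] box [np.float64(-0.112), np.float64(-0.0553)]
filter [316. 226.] 0.97 [0.6016 0.0073 0.0717] box [np.float64(-0.0001), np.float64(-0.0599)]
```

View pics/w6.png

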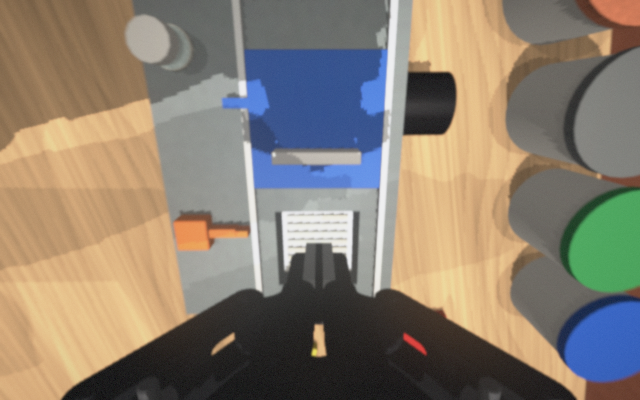

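The cover is at box y ≈ 46 mm, flat between the rails with the rib at (317,157). The well is open, the filter is visible in place at (316,226), the tab is out and the hand is clear. Handing in.

```bash
python3 -c "
from station import ticket
print(ticket.hand_in())"
```

```text
the job is handed in; nothing more can be done
None
```

I pressed the tab until the cover sprang loose, then pushed the cover to about box y = 46 mm, where it lies flat on the deck; the well is open with the filter still in it, the tab is back out, the hand is clear, and the job is handed in (no verdict was returned).

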